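# Seat the drill chuck in the board-drill spindle

## Robot

A 6-joint arm with a two-finger parallel gripper is mounted at the origin on the work surface. World frame = base frame: x ahead of the robot, y to its left, z up, the work surface at z = 0. Lengths are in mm, angles in rad, forces in N, time in s.
With the tool pointing down it reaches from about 275 to 750 mm from the base axis. Payload 10.2 kg.
Tool frame: the origin (TCP) lies midway between the tips of the shut fingers; the grasp point (between the pads) lies grip_depth behind it (grip_depth is the distance from the TCP to the grasp point, in mm); z points along the fingers, y is the line along which they close (so a half turn about z gives the same grasp; the last joint's range is limited). The gripper opens to 85 mm and grips with 20 to 120 N. Pads are 22 mm wide; open, the fingers measure 114 mm over their backs; the gripper's body (76 mm by 85 mm) begins 54 mm behind the grasp point. The pads swing forward as they close: fully open they stand 13 mm farther back than shut.
Start: joints at [-1.338, 0.313, 1.498, -0, 1.331, -0.223], TCP at [231.084, -471.414, 231.294] pointing down, gripper open.
Joint ranges: [-2.94, 2.94], [-0.97, 2.17], [0.19, 2.56], [-1.23, 4.37], [0.02, 3.11], [-2.88, 2.88]. Speed limits (rad/s): [2.39, 2.39, 3.01, 3.14, 3.14, 3.14].

## Interface

Orientations are given as a unit quaternion [w, x, y, z].
In Python, from rig import * gives the robot as it stands.
- The arm moves only by the tool servo_tool, never from a script. Its argument "commands" is a list of rows, each a list of 3 entries, a list of its own where there are three numbers: the gripper command: -1 is fully open, 1 is shut, values between are in proportion, then the shift along the tool's x, y, z in m, then the turn, a rotation vector about the tool's x, y, z in units of 6 degrees (1.0 is 6 degrees). In form: [[grip, [dx, dy, dz], [ax, ay, az]], ...]. A call has 1 to 10 rows; each row shifts and turns the commanded pose from where the row before left it, along the tool's axes as they then stand; what a row does not reach is not made up. A row lasts 1/12 s, in which the tool goes at most 41.7 mm and 7.16 degrees, less where a joint would pass 70% of its speed; a pose out of reach is approached as far as the arm can. A call is refused whole if a number of a shift passes 0.0417 or a number of a turn 1, either way. A call with a gripper value outside its range is refused whole. The fingers move at their own pace and stop on an object; "squeeze" is the grip in N (left out, the last holds). Time passes only in rows, so rows that do not move let the fingers close. It gives the time, the measured TCP pose, the force, the opening and the grip force at its end, in the units of the state.
- sense(): the state, without advancing time (a new reading comes with each control period).
- capture(name): name is "scene" or "top" or "wrist"; returns a dict with "pixels" (400x640x3 uint8, red, green, blue), "z_map" (400x640 float32, mm along the optical axis (not along the pixel's ray), 0 where there is no reading), "fx", "fy", "cx", "cy" (pixels), "distortion" ([k1, k2, p1, p2, k3] as OpenCV has them; the pictures are not rectified), "rvec" (rotation vector, rad) and "tvec" (3), from world to camera coordinates, as OpenCV has them; the wrist camera has in their place "T_tool_cam" (4x4, takes a point from camera to tool coordinates, whose origin is the TCP and whose axes are the flange's). Camera axes: x right, y down, z forward; pixel columns grow to the right and rows downward; lengths in mm; the calibration is good to about 2 mm. A picture is of the moment at which its call begins: read the wrist's pose just before it.
- finish_job(): hands the job in; it is judged then, once.
The state is a dict: "time_s": time; "joints": joint angles; "dq": joint speeds; "tau": joint torques, N m; "eef_pos": TCP position; "ee_rot": TCP orientation; "force": force on the tool from outside, world axes, zero at the start; "wrist_torque": the same for the moment, N m; "grip_width": opening from 0.0 (shut) to 1.0 (fully open); "grip_force": force on a finger pad.
Only numpy, scipy, OpenCV 4.12 (cv2) and the standard library are available. Lean on these libraries where they do the work, as an engineer would, in place of code of your own. Each camera call takes 0.05 s, during which the arm holds its last target. There are 200 camera calls.

## Task

Take the drill chuck out of the grey rack and seat its tapered shank in the upright spindle, turning it gently until the slots of its flange drop over the spindle's two drive dogs. Then press it firmly home without forcing it, let go and leave it seated; leave the other holder in the rack and the other things on the bench as they are.

Things in the scene. Friction and masses are not known exactly. Their poses are not given: they have to be found in the camera images.
- chuck: Loose steel drill chuck, about 0.42 kg, upright in one of the two rack holes. Origin on its axis at the flange underside, z up. Taper shank below: 30 mm diameter at the origin, 18 mm at its end 41 mm down. Flange 50 mm diameter, 10 mm thick, with two open slots 11 mm wide cut through it from 16 mm radius outwards on its +x and -x sides (half a turn makes no difference).
- chuck_grip (a point): Point on the chuck's axis 37 mm above its origin, mid-height of the dark round body to grip: 36 mm diameter, from 20 to 55 mm above the origin (neck 28 mm below it; cone and three small jaws above, up to 74 mm). Axes as the chuck's.
- spindle: Fixed spindle cartridge standing nose up: foot 120 mm, aluminium housing 80 mm diameter, steel nose 64 mm diameter ending in a flat face 100 mm above the bench, with a taper bore that matches the shank. Origin at underside centre on the vertical axis. The bearings stand no more than 45 N from the chuck; firmly home means a push of about 15 N (at least 10 N) held a moment.
- dogs (a point): Point on the spindle axis level with the tops of the two drive dogs, 111 mm above the bench; axes as the fixed housing's. The dogs, 8 mm wide, 17.5 to 27 mm from the axis, stand 11 mm up from the nose face on opposite sides. Their line is turned 0.15 to 1.3 rad anticlockwise from the housing's x axis, seen from above: the angle is not reported, feel or see it. A brake (0.6 N m) holds the nose.
- seat (a point): Point on the spindle's axis 103 mm above the bench (3 mm above the nose face) where the chuck's origin lies when fully seated. Axes as the housing's. While the slots are not over the dogs the flange rests on the dog tops with the chuck's origin 8 mm above this point; with the slots within about 4 degrees of the dogs it can drop home.
- rack: Fixed grey plastic rack, 85 x 200 x 60 mm, origin at underside centre, long side along its y. Two vertical through holes 32.5 mm wide at y = +55 and -55 mm; holders stand in them with the flange resting on the top, 60 mm above the bench.
- collet_holder: The other holder in the rack, to be left there: same shank and flange, with a hexagonal nut 41 mm across flats on top, 36 mm tall above the flange underside. Origin as the chuck's.
- meter: Black hand meter lying on the bench, 150 x 75 x 42 mm, origin at underside centre. Leave alone.
- solder_reel: Small grey reel standing on its flange, 60 mm diameter, 40 mm tall, origin at underside centre. Leave alone.
- screwdriver: Screwdriver with orange handle lying on the bench beyond the rack. Leave alone.
There are look-alikes about, which are no part of the job. What is shaped like the chuck but orange is not meant.

How it is judged (in metres and radians):
On the way:
1. the chuck is seated in the spindle with its slots over the dogs and is pressed home with at least 10 N (horizontal distance between chuck and seat below 0.002 m and z of chuck in the frame of seat below 0.002 m and angle between chuck's own z axis and vertical below 0.04 rad and contact force between chuck and spindle above 10 N), for 0.2 s.
At the end, for the whole second after the job is handed in: The chuck sits in the spindle taper with its slots over the dogs: its origin within 2 mm of the seat point sideways and no more than 2 mm above it, upright within 0.04 rad, at rest and let go; the other holder still stands in its rack hole (moved less than 12 mm) (horizontal distance between chuck and seat below 0.002 m and z of chuck in the frame of seat below 0.002 m and angle between chuck's own z axis and vertical below 0.04 rad and linear speed of chuck below 0.02 m/s and contact force between chuck and the fingers below 0.1 N and distance of collet_holder from where it was at the start of the episode below 0.012 m); the robot touches nothing.
It fails at once if the chuck is forced against the spindle with more than 45 N (contact force between chuck and spindle above 45 N).
It fails at once if the other holder is lifted or shoved more than 12 mm (distance of collet_holder from where it was at the start of the episode above 0.012 m).
It fails at once if the meter, the reel or the screwdriver is moved more than 25 mm (distance of any of meter, solder_reel, screwdriver from where it was at the start of the episode above 0.025 m).
It also fails if it takes over 72 s, if anything falls off the work surface, if the arm or the gripper's body presses on something with over 40 N, if the wrist force passes 120 N, or if a joint passes its speed limit or range.

## Working session

There is one attempt and no reset: what is moved stays moved. The work goes in short steps, Python scripts to look and compute and a tool call to move; the robot and the scene stay as the last step left them, time stands still between calls to the robot, and variables do not carry over. Pictures are saved under pics/ and viewed, at most 10 in all, crops included, and the job is handed in when it is done.

Besides the shell and the picture viewer there is one more tool, called after "Call:" as a command line: name --argument value ..., lists and objects as JSON in quotes. servo_tool: Moves the arm, as the interface text tells. Its arguments: {"type":"object","properties":{"commands":{"type":"array"},"squeeze":{"type":"number"}},"required":["commands"]}

```bash
mkdir -p pics; ls
cat > h.py <<'E'
from rig import *
import numpy as np, cv2
from scipy.spatial.transform import Rotation as R
def cloud(name):
    s=sense(); c=capture(name); z=c["z_map"].astype(float)
    K=np.array([[c["fx"],0,c["cx"]],[0,c["fy"],c["cy"]],[0,0,1]])
    v,u=np.mgrid[0:400,0:640]
    p=cv2.undistortPoints(np.stack([u,v],-1).reshape(-1,1,2).astype(float),K,np.array(c["distortion"],float)).reshape(400,640,2)
    P=np.dstack([p*z[...,None],z])
    if name=="wrist":
        T=np.array(c["T_tool_cam"]); P=P@T[:3,:3].T+T[:3,3]
        q=s["ee_rot"]; P=P@R.from_quat([q[1],q[2],q[3],q[0]]).as_matrix().T+np.array(s["eef_pos"])
    else:
        Rm=cv2.Rodrigues(np.array(c["rvec"],float))[0]; P=(P-np.array(c["tvec"],float).ravel())@Rm
    P[z==0]=np.nan
    return c["pixels"],P,s
E
python3 - <<'E'
from h import *
s=sense(); print({k:np.round(v,3) for k,v in s.items()})
for n in("top","scene"):
    im,P,_=cloud(n); cv2.imwrite(f"pics/{n}0.png",im[...,::-1]); np.save(n+"0.npy",P)
E
```

```text
pics
{'time_s': np.float64(0.0), 'joints': array([-1.338,  0.313,  1.498,  0.   ,  1.331, -0.223]), 'dq': array([ 0.001,  0.002,  0.002, -0.   ,  0.   , -0.001]), 'tau': array([-1.0000e-03, -4.1227e+01, -2.5975e+01, -0.0000e+00,  4.0000e-03,
        0.0000e+00]), 'eef_pos': array([ 231.029, -471.144,  230.74 ]), 'ee_rot': array([-0.001,  0.974,  0.226,  0.   ]), 'force': array([-0.077,  0.884, -0.72 ]), 'wrist_torque': array([ 0.005,  0.03 , -0.04 ]), 'grip_force': np.float64(0.0), 'grip_width': np.float64(1.002)}
```

View pics/top0.png

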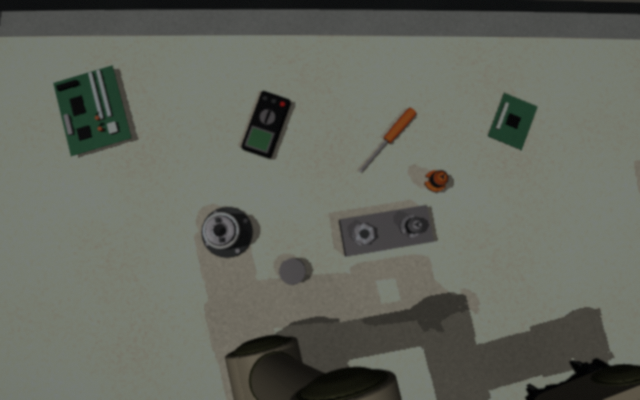

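View pics/scene0.png

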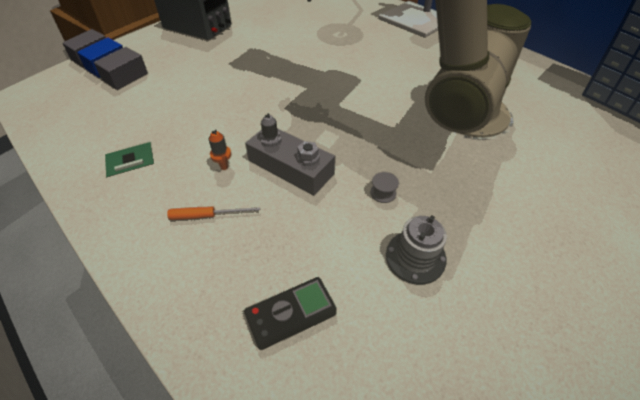

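The top view shows the spindle at about (225,231), the chuck in the rack at (414,224), the collet holder at (364,233), the reel at (293,270) and an orange decoy at (437,181). The scene view shows the same things, with the chuck at (268,127) and the spindle at (423,235).

Run:
```python
from h import *
P=np.load("top0.npy"); S=np.load("scene0.npy")
for u,v in[(414,224),(364,233),(221,231),(293,270),(265,125),(390,132),(437,181)]: print((u,v),np.round(P[v,u],1))
def circ(Q,c,r,zl,zh,n):
    Q=Q.reshape(-1,3); m=(np.hypot(Q[:,0]-c[0],Q[:,1]-c[1])<r)&(Q[:,2]>zl)&(Q[:,2]<zh); A=Q[m]
    if len(A)<5: print(n,len(A)); return
    (x,y),rr=cv2.minEnclosingCircle(A[:,:2].astype(np.float32)); print(n,len(A),"enc",round(x,1),round(y,1),round(rr,1),"mean",A.mean(0).round(1),"z",np.percentile(A[:,2],[5,50,95]).round(1))
cs=P[231,225]; cc=P[224,414]; ch=P[233,364]
for nm,Q in(("top",P),("scene",S)):
    circ(Q,cs,55,92,120,nm+" nose"); circ(Q,cs,55,105,120,nm+" dogs")
    circ(Q,cc,35,80,150,nm+" chuckbody"); circ(Q,cc,35,100,150,nm+" chucktop");circ(Q,ch,35,78,110,nm+" collet")
m=(P[...,2]>52)&(P[...,2]<64)&(np.hypot(*(P[...,:2]-(cc+ch)[:2]/2).transpose(2,0,1))<130)
print("rack",cv2.minAreaRect(P[m][:,:2].astype(np.float32)))
```

```text
(414, 224) [ 519.2 -244.8  134.9]
(364, 233) [ 502.  -142.9   98.8]
(221, 231) [510.4 182.   13.5]
(293, 270) [421.3  12.6  40.8]
(265, 125) [759.3  80.9  30.1]
(390, 132) [ 745.  -215.7   21.1]
(437, 181) [ 614.8 -303.6  105. ]
top nose 618 enc 507.6 167.8 38.7 mean [507.5 167.8  99.9] z [ 92.8 100.  107.8]
top dogs 38 enc 508.3 169.1 27.2 mean [507.2 168.2 110.8] z [105.9 110.6 114.4]
top chuckbody 260 enc 517.6 -250.3 18.3 mean [ 517.4 -247.3  118.3] z [ 93.2 119.7 131.4]
top chucktop 236 enc 517.6 -250.3 18.3 mean [ 517.6 -248.4  121.1] z [110.6 121.1 131.7]
top collet 319 enc 500.5 -142.0 23.3 mean [ 500.1 -141.3   92.8] z [88.7 92.8 97.9]
scene nose 791 enc 512.9 168.9 35.8 mean [513.6 171.4  99.9] z [ 94.   99.6 110.1]
scene dogs 61 enc 511.2 168.7 27.7 mean [512.8 171.1 110.1] z [105.9 110.6 112.1]
scene chuckbody 331 enc 522.3 -248.9 18.4 mean [ 527.2 -241.6  108.1] z [ 83.  110.6 128.6]
scene chucktop 229 enc 522.2 -248.9 18.3 mean [ 526.3 -242.7  116.4] z [101.5 116.1 130.7]
scene collet 304 enc 503.4 -141.4 24.1 mean [ 505.9 -137.9   90.9] z [80.6 92.2 96.9]
rack ((509.3465881347656, -196.635986328125), (85.30211639404297, 201.5775909423828), 9.21320629119873)
```

Run:
```python
from h import *
import rig
print([k for k in dir(rig) if k[0]!='_'], getattr(rig,'grip_depth',None))
c=capture("wrist"); print(np.array(c["T_tool_cam"]).round(3),c["fx"],c["cx"],c["cy"])
s=sense();q=s["ee_rot"];M=R.from_quat([q[1],q[2],q[3],q[0]]).as_matrix();print(M.round(3)); print((M.T@(np.array([518,-249.5,250])-s["eef_pos"])).round(1))
```

```text
['PlanningError', 'capture', 'finish_job', 'grip_depth', 'sense'] 18.700000000000003
[[ 0.00000e+00 -9.50000e-01 -3.13000e-01  7.97230e+01]
 [ 1.00000e+00  0.00000e+00 -0.00000e+00 -7.81000e-01]
 [ 1.00000e-03 -3.13000e-01  9.50000e-01 -1.42446e+02]
 [ 0.00000e+00  0.00000e+00  0.00000e+00  1.00000e+00]] 346.6279926652569 317.06256708263675 209.58561361594886
[[ 0.898  0.44  -0.   ]
 [ 0.44  -0.898  0.001]
 [ 0.    -0.001 -1.   ]]
[355.3 -72.8 -19. ]
```

Call:
servo_tool --commands '[[-1,[0.0355,-0.0073,0.0015],[0,0,0]],[-1,[0.0355,-0.0073,0.0015],[0,0,0]],[-1,[0.0355,-0.0073,0.0015],[0,0,0]],[-1,[0.0355,-0.0073,0.0015],[0,0,0]],[-1,[0.0355,-0.0073,0.0015],[0,0,0]],[-1,[0.0355,-0.0073,0.0015],[0,0,0]],[-1,[0.0355,-0.0073,0.0015],[0,0,0]],[-1,[0.0355,-0.0073,0.0015],[0,0,0]],[-1,[0.0355,-0.0073,0.0015],[0,0,0]],[-1,[0.0355,-0.0073,0.0015],[0,0,0]]]'

```text
time_s: 0.98
eef_pos: [518.9, -248.1, 216.0]
ee_rot: [-0.0, 0.974, 0.226, -0.0]
force: [0.6, -0.3, -0.6]
grip_width: 1.002
grip_force: 0.0
```

Call:
servo_tool --commands '[[-1,[0,0,0],[0,0,0]],[-1,[0,0,0],[0,0,0]]]'

```text
time_s: 1.15
eef_pos: [518.4, -248.3, 215.6]
ee_rot: [-0.0, 0.974, 0.227, -0.0]
force: [-0.8, 0.1, -0.8]
grip_width: 1.004
grip_force: 0.0
```

Run:
```python
from h import *
im,P,s=cloud("wrist"); np.save("w1.npy",P); cv2.imwrite("pics/w1.png",im[...,::-1])
print(s["eef_pos"],s["joints"],s["time_s"])
for nm,c in(("chuck",(518,-249.5)),("collet",(501,-141))):
    Q=P.reshape(-1,3); d=np.hypot(Q[:,0]-c[0],Q[:,1]-c[1])
    for zl,zh in((64,76),(84,113),(113,140)):
        A=Q[(d<32)&(Q[:,2]>zl)&(Q[:,2]<zh)]
        if len(A)>5:print(nm,zl,zh,len(A),cv2.minEnclosingCircle(A[:,:2].astype(np.float32)),A.mean(0).round(1))
```

```text
[ 518.44037947 -248.34586611  215.64374447] [-6.50392832e-01  4.35166124e-01  1.36498734e+00 -1.20188858e-04
  1.34251677e+00  4.61778432e-01] 1.15
chuck 64 76 818 ((519.48876953125, -250.626708984375), 25.88165855407715) [ 528.4 -244.    69.6]
chuck 84 113 360 ((521.1871337890625, -250.20364379882812), 17.661378860473633) [ 531.9 -244.5   99.3]
chuck 113 140 1717 ((519.00439453125, -251.15757751464844), 17.942157745361328) [ 521.6 -249.9  122.2]
collet 64 76 537 ((500.5354309082031, -143.64199829101562), 26.186756134033203) [ 512.5 -152.    69.5]
collet 84 113 2526 ((500.99163818359375, -142.7687530517578), 23.713932037353516) [ 502.2 -143.7   92.6]
```

View pics/w1.png

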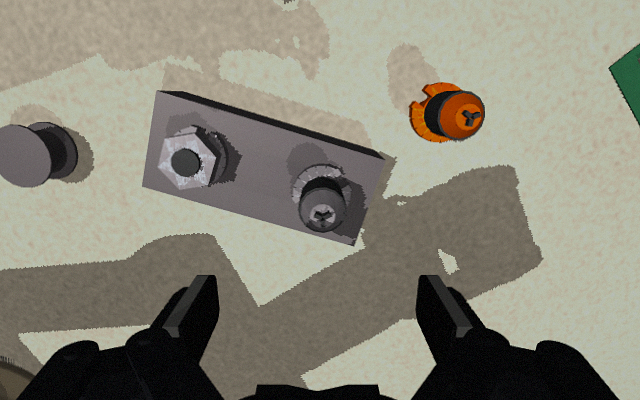

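The wrist view shows the chuck body at (322,205) with its flange showing behind at (318,182). The collet nut is at (188,162) and the orange decoy at (455,112). Next I read the slot angle.

Run:
```python
from h import *
P=np.load("w1.npy"); im=cv2.imread("pics/w1.png")
c=np.array([519.3,-250.6])
d=P[...,:2]-c; r=np.hypot(d[...,0],d[...,1]); a=np.degrees(np.arctan2(d[...,1],d[...,0]))
for z0,z1 in((56,66),(66,73)):
    m=(r>20)&(r<24.5)&(P[...,2]>z0)&(P[...,2]<z1)
    h,_=np.histogram(a[m],np.arange(-180,181,6)); print(z0,list(zip(range(-180,180,6),h)))
x=cv2.resize(im[150:245,270:370],None,fx=6,fy=6,interpolation=cv2.INTER_CUBIC); x=cv2.convertScaleAbs(x,alpha=1.8,beta=20); cv2.imwrite("pics/w1c.png",x)
```

```text
56 [(-180, np.int64(0)), (-174, np.int64(0)), (-168, np.int64(0)), (-162, np.int64(0)), (-156, np.int64(0)), (-150, np.int64(0)), (-144, np.int64(0)), (-138, np.int64(0)), (-132, np.int64(0)), (-126, np.int64(0)), (-120, np.int64(0)), (-114, np.int64(0)), (-108, np.int64(0)), (-102, np.int64(0)), (-96, np.int64(0)), (-90, np.int64(0)), (-84, np.int64(0)), (-78, np.int64(0)), (-72, np.int64(0)), (-66, np.int64(0)), (-60, np.int64(0)), (-54, np.int64(4)), (-48, np.int64(15)), (-42, np.int64(14)), (-36, np.int64(13)), (-30, np.int64(14)), (-24, np.int64(2)), (-18, np.int64(0)), (-12, np.int64(0)), (-6, np.int64(1)), (0, np.int64(4)), (6, np.int64(4)), (12, np.int64(4)), (18, np.int64(5)), (24, np.int64(6)), (30, np.int64(6)), (36, np.int64(9)), (42, np.int64(6)), (48, np.int64(4)), (54, np.int64(5)), (60, np.int64(6)), (66, np.int64(7)), (72, np.int64(4)), (78, np.int64(3)), (84, np.int64(1)), (90, np.int64(2)), (96, np.int64(2)), (102, np.int64(1)), (108, np.int64(0)), (114, np.int64(0)), (120, np.int64(0)), (126, np.int64(0)), (132, np.int64(0)), (138, np.int64(0)), (144, np.int64(5))
[... 630 characters left out ...]
 np.int64(0)), (-24, np.int64(2)), (-18, np.int64(15)), (-12, np.int64(14)), (-6, np.int64(15)), (0, np.int64(16)), (6, np.int64(14)), (12, np.int64(16)), (18, np.int64(13)), (24, np.int64(16)), (30, np.int64(16)), (36, np.int64(13)), (42, np.int64(15)), (48, np.int64(15)), (54, np.int64(13)), (60, np.int64(15)), (66, np.int64(15)), (72, np.int64(13)), (78, np.int64(14)), (84, np.int64(12)), (90, np.int64(15)), (96, np.int64(14)), (102, np.int64(14)), (108, np.int64(11)), (114, np.int64(13)), (120, np.int64(14)), (126, np.int64(13)), (132, np.int64(11)), (138, np.int64(1)), (144, np.int64(0)), (150, np.int64(0)), (156, np.int64(0)), (162, np.int64(0)), (168, np.int64(0)), (174, np.int64(0))]
```

View pics/w1c.png

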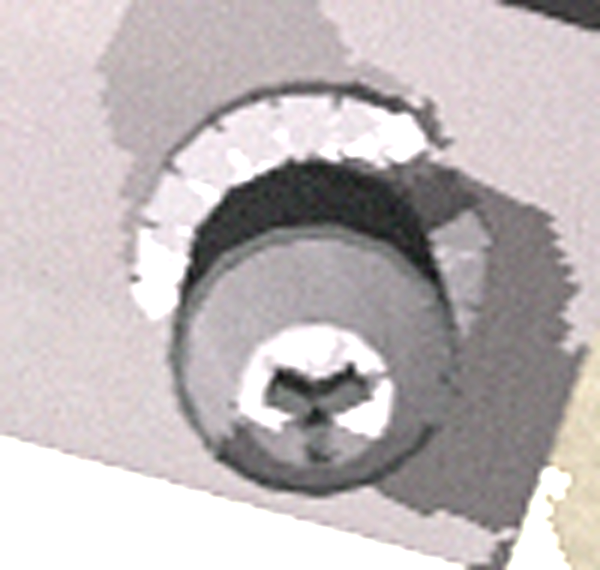

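The crop shows the slots at the right (about 470,200) and at the lower left of the flange. The slot axis is near -30° in world axes. Next I go down and grip.

Call:
servo_tool --commands '[[-1,[0,0.0024,0.02],[0,0,0]],[-1,[0,0,0.03],[0,0,0]],[-1,[0,0,0.03],[0,0,0]],[-1,[0,0,0.03],[0,0,0]],[-1,[0,0,0.018],[0,0,0]],[-1,[0,0,0.01],[0,0,0]],[-1,[0,0,0],[0,0,0]],[-1,[0,0,0],[0,0,0]]]'

```text
time_s: 1.87
eef_pos: [518.7, -252.6, 79.1]
ee_rot: [0.0, 0.974, 0.225, 0.0]
force: [0.0, -0.8, 0.0]
grip_width: 1.003
grip_force: 0.0
```

Call:
servo_tool --squeeze 40 --commands '[[0.2,[0,0,0],[0,0,0]],[0.2,[0,0,0],[0,0,0]],[1,[0,0,0],[0,0,0]],[1,[0,0,0],[0,0,0]],[1,[0,0,0],[0,0,0]],[1,[0,0,0],[0,0,0]],[1,[0,0,0],[0,0,0]],[1,[0,0,0],[0,0,0]],[1,[0,0,0],[0,0,0]]]'

```text
time_s: 2.62
eef_pos: [519.0, -251.9, 79.0]
ee_rot: [0.0, 0.974, 0.226, 0.0]
force: [-0.8, -0.2, 6.2]
grip_width: 0.397
grip_force: 39.7
```

Call:
servo_tool --squeeze 60 --commands '[[1,[0,0,-0.005],[0,0,0]],[1,[0,0,-0.015],[0,0,0]],[1,[0,0,-0.02],[0,0,0]],[1,[0,0,-0.02],[0,0,0]],[1,[0,0,-0.02],[0,0,0]],[1,[0,0,-0.02],[0,0,0]],[1,[0,0,-0.02],[0,0,0]],[1,[0,0,0],[0,0,0]],[1,[0,0,0],[0,0,0]]]'

```text
time_s: 3.37
eef_pos: [518.7, -251.7, 198.0]
ee_rot: [0.0, 0.974, 0.226, 0.0]
force: [-0.6, -0.4, -4.0]
grip_width: 0.394
grip_force: 60.2
```

Call:
servo_tool --commands '[[1,[0.004,-0.019,0],[0,0,0]],[1,[0.009,-0.038,0],[0,0,0]],[1,[0.009,-0.038,0],[0,0,0]],[1,[0.009,-0.038,0],[0,0,0]],[1,[0.009,-0.038,0],[0,0,0]],[1,[0.009,-0.038,0],[0,0,0]],[1,[0.009,-0.038,0],[0,0,0]],[1,[0.009,-0.038,0],[0,0,0]],[1,[0.009,-0.038,0],[0,0,0]],[1,[0.009,-0.038,0],[0,0,0]]]'

```text
time_s: 4.2
eef_pos: [434.5, 111.5, 196.6]
ee_rot: [-0.0, 0.974, 0.226, -0.001]
force: [0.8, -0.0, -3.4]
grip_width: 0.394
grip_force: 60.8
```

Call:
servo_tool --commands '[[1,[0.004,-0.019,0],[0,0,0]],[1,[0,0,0],[0,0,0]],[1,[0,0,0],[0,0,0]],[1,[0,0,0],[0,0,0]]]'

```text
time_s: 4.53
eef_pos: [431.1, 128.2, 197.2]
ee_rot: [-0.0, 0.974, 0.226, -0.001]
force: [-0.3, 0.6, -3.1]
grip_width: 0.393
grip_force: 61.0
```

Run:
```python
from h import *
im,P,s=cloud("wrist"); np.save("w2.npy",P); cv2.imwrite("pics/w2.png",im[...,::-1])
print(s["eef_pos"],s["joints"],s["force"],s["grip_width"])
Q=P.reshape(-1,3);Q=Q[np.hypot(Q[:,0]-509,Q[:,1]-168.5)<50]
f=Q[(Q[:,2]>95)&(Q[:,2]<105)]; print("nose",len(f),cv2.minEnclosingCircle(f[:,:2].astype(np.float32)),f.mean(0))
D=Q[(Q[:,2]>107)&(Q[:,2]<115)]; print("dogs",len(D),cv2.minEnclosingCircle(D[:,:2].astype(np.float32)),D.mean(0))
_,L,C=cv2.kmeans(D[:,:2].astype(np.float32),2,None,(3,50,.01),5,cv2.KMEANS_PP_CENTERS); print(C,np.bincount(L.ravel()),np.degrees(np.arctan2(*(C[1]-C[0])[::-1])),np.linalg.norm(C[1]-C[0]))
for k in(0,1): print(cv2.minAreaRect(D[L.ravel()==k][:,:2].astype(np.float32)))
P=np.load("top0.npy").reshape(-1,3); S=np.load("scene0.npy").reshape(-1,3)
for Q in(P,S):
    D=Q[(np.hypot(Q[:,0]-509,Q[:,1]-169)<36)&(Q[:,2]>106)&(Q[:,2]<116)]
    _,L,C=cv2.kmeans(D[:,:2].astype(np.float32),2,None,(3,50,.01),5,cv2.KMEANS_PP_CENTERS); print(C,np.degrees(np.arctan2(*(C[1]-C[0])[::-1])),C.mean(0))
```

```text
[431.08314405 128.16793576 197.21536558] [ 2.75747380e-02  1.80290570e-01  1.76182008e+00 -2.78415898e-04
  1.20147431e+00  1.14282332e+00] [-0.30105421  0.6126504  -3.14231843] 0.39337641821498687
nose 5770 ((508.46685791015625, 170.01121520996094), 31.938810348510742) [509.07660338 170.76189459  99.5964708 ]
dogs 422 ((508.4787292480469, 169.7374267578125), 27.187963485717773) [510.06784107 170.40937132 110.65103022]
[[486.80588 165.30035]
 [529.673   174.7152 ]] [193 229] 12.38712 43.888805
((486.6374206542969, 165.24513244628906), (9.778691291809082, 7.9502973556518555), 12.34088134765625)
((530.0722045898438, 174.67955017089844), (10.04454517364502, 7.914427280426025), 12.786702156066895)
[[529.8766  173.59099]
 [486.4847  164.13016]] -167.70016 [508.18066 168.86057]
[[489.60492 166.15536]
 [533.3147  175.4351 ]] 11.986129 [511.4598  170.79523]
```

View pics/w2.png

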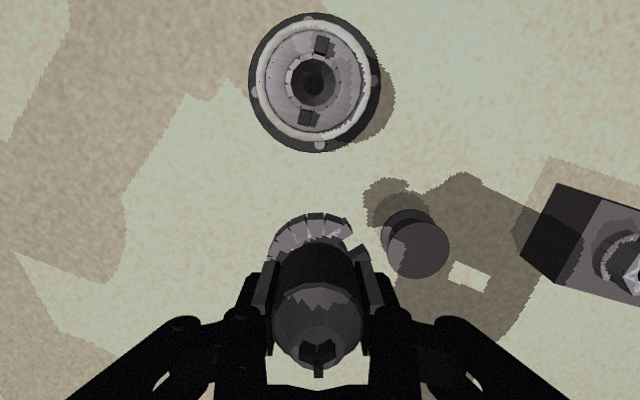

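The wrist view shows the spindle at (314,82) with dogs at (322,45) and (308,117), and the reel at (415,243). The held chuck's flange is at about (315,240), with one slot visible at (357,240). Dog line 12.4° in world axes. I measure the slot in hand from the same frame.

Run:
```python
from h import *
from scipy.optimize import least_squares
P=np.load("w2.npy"); t=np.array([431.08,128.17])
d=np.hypot(*(P[...,:2]-t).transpose(2,0,1))
F=(d<30)&(P[...,2]>170)&(P[...,2]<215)
print(np.histogram(P[F][:,2],np.arange(170,216,3)))
vv,uu=np.mgrid[0:400,0:640]
zt=np.median(P[F&(P[...,2]>180)&(P[...,2]<195)&(d>19)][:,2]);print("flange top z",zt)
m=(d<30)&(abs(P[...,2]-zt)<3); A=P[m][:,:2]; print(len(A))
# outer edge: farthest per angle bin
a=np.degrees(np.arctan2(*(A-t).T[::-1])); r=np.hypot(*(A-t).T)
E=np.array([A[(b<=a)&(a<b+4)][np.argmax(r[(b<=a)&(a<b+4)])] for b in range(-180,180,4) if ((b<=a)&(a<b+4)).sum()>4])
s=least_squares(lambda p:np.hypot(E[:,0]-p[0],E[:,1]-p[1])-24.7,t,loss='soft_l1');c=s.x;print("centre",c,np.abs(s.fun).mean(),len(E))
for c in (c,t):
    a=np.degrees(np.arctan2(*(A-c).T[::-1])); r=np.hypot(*(A-c).T); k=(r>19)&(r<24.5)
    h,_=np.histogram(a[k],np.arange(-180,181,3)); print([(b,int(x)) for b,x in zip(range(-180,180,3),h) if x])
    # slot edges: lateral coordinate fit
```

```text
(array([   0,    0,   67,  217,  210, 1294,  931,    0,    0,   93,  254,
        369,  406,  426,  468]), array([170, 173, 176, 179, 182, 185, 188, 191, 194, 197, 200, 203, 206,
       209, 212, 215]))
flange top z 187.67050756581486
2242
centre [431.21576706 129.31604457] 1.3422479155003877 41
[(-57, 14), (-54, 24), (-51, 23), (-48, 39), (-45, 6), (-21, 1), (-18, 22), (-15, 27), (-12, 28), (-9, 26), (-6, 26), (-3, 27), (0, 29), (3, 27), (6, 31), (9, 30), (12, 28), (15, 26), (18, 27), (21, 31), (24, 25), (27, 37), (30, 32), (33, 29), (36, 22), (39, 33), (42, 26), (45, 30), (48, 32), (51, 32), (54, 26), (57, 22), (60, 29), (63, 31), (66, 29), (69, 27), (72, 28), (75, 29), (78, 19), (81, 28), (84, 23), (87, 27), (90, 26), (93, 26), (96, 24), (99, 20), (102, 30), (105, 21), (108, 3)]
[(-57, 5), (-54, 20), (-51, 23), (-48, 30), (-45, 32), (-42, 2), (-18, 1), (-15, 23), (-12, 24), (-9, 27), (-6, 28), (-3, 28), (0, 26), (3, 25), (6, 24), (9, 29), (12, 28), (15, 27), (18, 27), (21, 25), (24, 23), (27, 30), (30, 27), (33, 27), (36, 28), (39, 27), (42, 26), (45, 24), (48, 27), (51, 30), (54, 26), (57, 26), (60, 26), (63, 29), (66, 24), (69, 24), (72, 27), (75, 27), (78, 19), (81, 28), (84, 21), (87, 29), (90, 26), (93, 25), (96, 23), (99, 23), (102, 22), (105, 15)]
```

Run:
```python
from h import *
from scipy.optimize import least_squares
P=np.load("w2.npy"); A=P[(np.hypot(*(P[...,:2]-[431.1,128.5]).transpose(2,0,1))<30)&(abs(P[...,2]-187.7)<2.5)][:,:2]
c=np.array([431.1,128.6])
for it in range(5):
    a=np.degrees(np.arctan2(*(A-c).T[::-1])); r=np.hypot(*(A-c).T)
    E=np.array([A[(b<=a)&(a<b+3)][np.argmax(r[(b<=a)&(a<b+3)])] for b in list(range(-14,106,3))])
    s=least_squares(lambda p:np.hypot(E[:,0]-p[0],E[:,1]-p[1])-p[2],[*c,25],loss='soft_l1',f_scale=.3); c=s.x[:2]
print(s.x,np.abs(s.fun).mean())
for fix in(24.8,25.2):
    print(fix,least_squares(lambda p:np.hypot(E[:,0]-p[0],E[:,1]-p[1])-fix,c,loss='soft_l1',f_scale=.3).x)
th=np.radians(-30);u=np.array([np.cos(th),np.sin(th)]);n=np.array([-u[1],u[0]])
L=(A-c)@u; W=(A-c)@n
e1=[];e2=[]
for b in np.arange(19,24,.5):
    k=(L>b)&(L<b+.5)
    if (k&(W>0)&(W<12)).any(): e1.append((b+.25,W[k&(W>0)].min()))
    if (k&(W<0)&(W>-12)).any(): e2.append((b+.25,W[k&(W<0)].max()))
for e in(e1,e2):
    e=np.array(e); p=np.polyfit(*e.T,1) if len(e)>2 else 0; print(e.round(2).tolist(),p,"edge dir",-30+np.degrees(np.arctan(p[0])))
```

```text
[431.18392508 128.76021635  25.07246297] 0.1924101310656429
24.8 [431.38851561 129.00065641]
25.2 [431.08946719 128.64705419]
[[19.25, 5.7], [19.75, 5.4], [20.25, 6.38], [20.75, 5.66], [21.25, 5.29], [21.75, 5.39], [22.25, 6.01], [22.75, 5.85], [23.25, 5.02], [23.75, 6.01]] [-0.01693037  6.03661748] edge dir -30.969946336549874
[[19.25, -5.71], [19.75, -5.41], [20.25, -5.23], [20.75, -5.71], [21.25, -5.49], [21.75, -5.87], [22.25, -5.37], [22.75, -5.22], [23.25, -5.6], [23.75, -5.76]] [-0.01227479 -5.27299262] edge dir -30.70325823315358
```

Slot axis -30.2° and dogs +12.5°, so I turn +42.7° (tool az total -7.1). The shift is (87.4, -2.9) mm in the tool frame.

Call:
servo_tool --commands '[[1,[0.0175,-0.0006,0],[0,0,0]],[1,[0.0175,-0.0006,0],[0,0,0]],[1,[0.0175,-0.0006,0],[0,0,0]],[1,[0.0175,-0.0006,0],[0,0,0]],[1,[0.0174,-0.0005,0],[0,0,0]]]'

```text
time_s: 5.0
eef_pos: [509.6, 168.9, 197.6]
ee_rot: [-0.0, 0.974, 0.225, -0.001]
force: [-0.7, -1.4, -3.7]
grip_width: 0.397
grip_force: 61.0
```

Call:
servo_tool --commands '[[1,[0,0,0],[0,0,-0.89]],[1,[0,0,0],[0,0,-0.89]],[1,[0,0,0],[0,0,-0.89]],[1,[0,0,0],[0,0,-0.89]],[1,[0,0,0],[0,0,-0.89]],[1,[0,0,0],[0,0,-0.89]],[1,[0,0,0],[0,0,-0.89]],[1,[0,0,0],[0,0,-0.89]],[1,[0,0,0],[0,0,0]],[1,[0,0,0],[0,0,0]]]'

```text
time_s: 5.83
eef_pos: [508.8, 168.8, 197.8]
ee_rot: [-0.0, 0.826, 0.563, -0.0]
force: [0.3, 0.5, -3.8]
grip_width: 0.394
grip_force: 61.0
```

Run:
```python
from h import *
s=sense(); print(s["eef_pos"],s["joints"],s["force"]); q=s["ee_rot"]
M=R.from_quat([q[1],q[2],q[3],q[0]]).as_matrix(); print(M.round(4), np.degrees(np.arctan2(M[1,0],M[0,0])))
im,P,s=cloud("scene"); cv2.imwrite("pics/s3.png",cv2.resize(im[120:300,320:520],None,fx=3,fy=3)[...,::-1])
```

```text
[508.8052821  168.79353699 197.83716615] [ 1.01664348e-01  3.65154084e-01  1.51488925e+00 -6.70265495e-05
  1.26230852e+00  4.75318005e-01] [ 0.32249588  0.46786253 -3.84112171]
[[ 3.65e-01  9.31e-01 -7.00e-04]
 [ 9.31e-01 -3.65e-01 -1.00e-04]
 [-4.00e-04 -6.00e-04 -1.00e+00]] 68.59239733191357
```

View pics/s3.png

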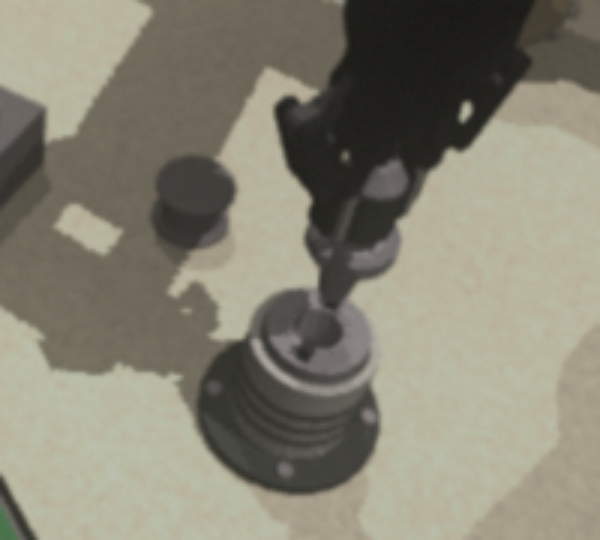

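The scene crop shows the shank tip at about (330,300) just above the bore, with the chuck upright. Going down in stages.

Call:
servo_tool --commands '[[1,[0,0,0.01],[0,0,0]],[1,[0,0,0.015],[0,0,0]],[1,[0,0,0.01],[0,0,0]],[1,[0,0,0.006],[0,0,0]],[1,[0,0,0.004],[0,0,0]],[1,[0,0,0.004],[0,0,0]],[1,[0,0,0.003],[0,0,0]],[1,[0,0,0],[0,0,0]]]'

```text
time_s: 6.55
eef_pos: [508.5, 169.7, 146.0]
ee_rot: [-0.0, 0.825, 0.565, -0.0]
force: [-0.8, -0.2, -4.1]
grip_width: 0.394
grip_force: 60.9
```

Call:
servo_tool --commands '[[1,[0,0,0.003],[0,0,0]],[1,[0,0,0.003],[0,0,0]],[1,[0,0,0.002],[0,0,0]],[1,[0,0,0.001],[0,0,0]],[1,[0,0,0],[0,0,0]]]'

```text
time_s: 6.97
eef_pos: [508.5, 169.7, 137.1]
ee_rot: [-0.0, 0.825, 0.565, -0.0]
force: [0.7, -1.6, -4.4]
grip_width: 0.393
grip_force: 60.9
```

Call:
servo_tool --commands '[[1,[0,0,0.0015],[0,0,0]],[1,[0,0,0.0015],[0,0,0]],[1,[0,0,0.001],[0,0,0]],[1,[0,0,0.001],[0,0,0]],[1,[0,0,0.001],[0,0,0]],[1,[0,0,0],[0,0,0]]]'

```text
time_s: 7.47
eef_pos: [508.5, 169.7, 131.1]
ee_rot: [-0.0, 0.825, 0.565, -0.0]
force: [-0.3, 0.2, -3.9]
grip_width: 0.401
grip_force: 60.9
```

Call:
servo_tool --commands '[[1,[0,0,0.001],[0,0,0]],[1,[0,0,0.001],[0,0,0]],[1,[0,0,0],[0,0,0]]]'

```text
time_s: 7.72
eef_pos: [508.5, 169.7, 129.1]
ee_rot: [-0.0, 0.825, 0.565, -0.0]
force: [-0.6, -0.1, -3.6]
grip_width: 0.39
grip_force: 60.9
```

Call:
servo_tool --commands '[[1,[0,0,0.001],[0,0,0]],[1,[0,0,0.001],[0,0,0]],[1,[0,0,0],[0,0,0]]]'

```text
time_s: 7.97
eef_pos: [508.6, 169.6, 127.2]
ee_rot: [0.0, 0.825, 0.565, -0.0]
force: [0.1, -0.3, -4.4]
grip_width: 0.395
grip_force: 60.9
```

Call:
servo_tool --commands '[[1,[0,0,0.001],[0,0,0]],[1,[0,0,0.001],[0,0,0]],[1,[0,0,0],[0,0,0]]]'

```text
time_s: 8.22
eef_pos: [508.8, 169.5, 125.2]
ee_rot: [0.0, 0.825, 0.565, 0.0]
force: [1.3, -2.0, -4.2]
grip_width: 0.397
grip_force: 60.9
```

Call:
servo_tool --commands '[[1,[0,0,0.001],[0,0,0]],[1,[0,0,0.0005],[0,0,0]],[1,[0,0,0],[0,0,0]]]'

```text
time_s: 8.47
eef_pos: [508.8, 169.4, 123.9]
ee_rot: [0.0, 0.825, 0.565, 0.0]
force: [1.4, -3.9, -1.8]
grip_width: 0.397
grip_force: 61.0
```

Call:
servo_tool --commands '[[1,[0,0,0.0005],[0,0,0]],[1,[0,0,0.0005],[0,0,0]],[1,[0,0,0],[0,0,0]]]'

```text
time_s: 8.72
eef_pos: [508.9, 169.4, 123.0]
ee_rot: [0.0, 0.825, 0.565, 0.0]
force: [0.7, -3.7, -0.5]
grip_width: 0.391
grip_force: 61.2
```

Call:
servo_tool --commands '[[1,[-0.0003,0.0002,0.0005],[0,0,0]],[1,[0,0,0.0005],[0,0,0]],[1,[0,0,0],[0,0,0]]]'

```text
time_s: 8.97
eef_pos: [508.9, 169.2, 122.2]
ee_rot: [0.0, 0.825, 0.565, 0.0]
force: [-0.5, -5.5, 3.2]
grip_width: 0.394
grip_force: 61.5
```

Call:
servo_tool --commands '[[1,[0,0,0.0005],[0,0,0]],[1,[0,0,0],[0,0,0]]]'

```text
time_s: 9.13
eef_pos: [508.9, 169.2, 122.1]
ee_rot: [0.0, 0.825, 0.565, 0.0]
force: [-1.4, -5.4, 7.4]
grip_width: 0.391
grip_force: 62.0
```

Call:
servo_tool --commands '[[1,[-0.0002,0.0001,0.0003],[0,0,0]],[1,[0,0,0],[0,0,0]],[1,[0,0,0],[0,0,0]],[1,[0,0,0],[0,0,0]]]'

```text
time_s: 9.47
eef_pos: [508.9, 169.2, 122.1]
ee_rot: [0.0, 0.825, 0.565, 0.0]
force: [-2.5, -5.0, 9.2]
grip_width: 0.394
grip_force: 62.2
```

Call:
servo_tool --commands '[[1,[-0.0001,0,0.0004],[0,0,0]],[1,[0,0,0],[0,0,0]],[1,[0,0,0],[0,0,0]],[1,[0,0,0],[0,0,0]],[1,[0,0,0],[0,0,0]],[1,[0,0,0],[0,0,0]]]'

```text
time_s: 9.97
eef_pos: [509.0, 169.1, 122.0]
ee_rot: [0.0, 0.825, 0.565, 0.001]
force: [-3.0, -4.9, 11.2]
grip_width: 0.394
grip_force: 62.6
```

Call:
servo_tool --commands '[[1,[0,0,0.0005],[0,0,0]],[1,[0,0,0],[0,0,0]],[1,[0,0,0],[0,0,0]],[1,[0,0,0],[0,0,0]],[1,[0,0,0],[0,0,0]],[1,[0,0,0],[0,0,0]]]'

```text
time_s: 10.47
eef_pos: [509.0, 169.2, 121.9]
ee_rot: [0.0, 0.825, 0.565, 0.001]
force: [-5.7, -5.5, 15.9]
grip_width: 0.397
grip_force: 63.1
```

Run:
```python
from h import *
s=sense(); print({k:np.round(s[k],2) for k in("eef_pos","force","wrist_torque","grip_force")})
```

```text
{'eef_pos': array([508.99, 169.18, 121.91]), 'force': array([-5.69, -5.52, 15.92]), 'wrist_torque': array([-0.88,  0.94,  0.  ]), 'grip_force': np.float64(63.06)}
```

Call:
servo_tool --commands '[[1,[0.0002,0,-0.0012],[0,0,0]],[1,[0,0,0],[0,0,0]],[-1,[0,0,0],[0,0,0]],[-1,[0,0,0],[0,0,0]],[-1,[0,0,0],[0,0,0]],[-1,[0,0,0],[0,0,0]],[-1,[0,0,0],[0,0,0]],[-1,[0,0,0],[0,0,0]],[-1,[0,0,0],[0,0,0]]]'

```text
time_s: 11.22
eef_pos: [508.7, 169.3, 121.2]
ee_rot: [-0.0, 0.825, 0.565, -0.0]
force: [0.4, 0.4, 0.4]
grip_width: 1.002
grip_force: 0.0
```

Call:
servo_tool --commands '[[-1,[0,0,-0.005],[0,0,0]],[-1,[0,0,-0.02],[0,0,0]],[-1,[0,0,-0.03],[0,0,0]],[-1,[0,0,-0.03],[0,0,0]],[-1,[0,0,-0.02],[0,0,0]],[-1,[-0.03,0,0],[0,0,0]],[-1,[-0.03,0,0],[0,0,0]],[-1,[0,0,0],[0,0,0]],[-1,[0,0,0],[0,0,0]]]'

```text
time_s: 11.97
eef_pos: [487.0, 112.5, 226.9]
ee_rot: [0.0, 0.825, 0.564, 0.0]
force: [0.5, -0.7, -0.1]
grip_width: 0.999
grip_force: 0.0
```

Run:
```python
from h import *
im,P,s=cloud("wrist"); cv2.imwrite("pics/w4.png",im[...,::-1]); print(s["eef_pos"],s["force"])
Q=P.reshape(-1,3);Q=Q[np.hypot(Q[:,0]-509,Q[:,1]-169)<33]
for zl,zh in((97,104),(107,117),(150,165),(165,185)):
    A=Q[(Q[:,2]>zl)&(Q[:,2]<zh)]
    if len(A)>5: print(zl,len(A),cv2.minEnclosingCircle(A[:,:2].astype(np.float32)),np.percentile(A[:,2],[5,50,95]).round(1))
```

```text
[487.00691984 112.51541465 226.93693532] [ 0.5316357  -0.7499188  -0.11576113]
97 1650 ((508.2689514160156, 169.9491424560547), 31.781620025634766) [ 98.4  99.8 100.8]
107 1019 ((508.2815246582031, 169.91732788085938), 26.673288345336914) [110.2 112.4 113.7]
150 1408 ((508.45281982421875, 170.28677368164062), 18.009553909301758) [156.8 159.6 164.3]
165 1400 ((508.43621826171875, 170.60760498046875), 12.598883628845215) [165.6 170.2 176.7]
```

View pics/w4.png

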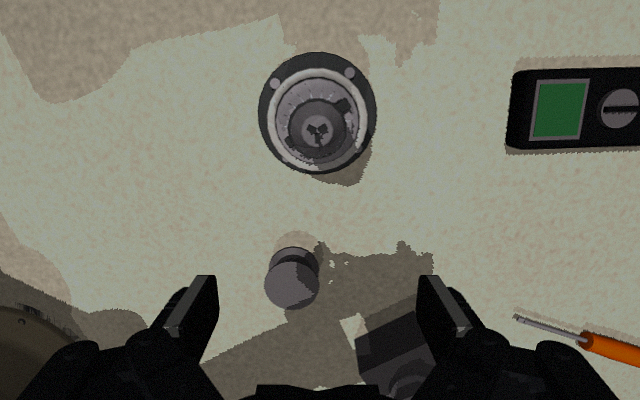

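The view shows the chuck upright in the spindle at (317,122) with a dog in the slot at (342,105). The flange top is at 113 mm, as it should be when seated, and the gripper is clear of everything.

```bash
python3 -c "
from rig import *
print(finish_job())"
```

```text
the job is handed in; nothing more can be done
None
```

The chuck is seated in the spindle with its slots over the dogs, was pressed home with about 20 N and let go, and the job is handed in; no verdict came back.

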